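# Slide the set's lamp switch behind the prop wall with the bent rod

## Task

Take the bent rod from its fork stand, reach over the little brick prop wall with it and, with the rod's down-turned end, slide the lever of the switch box behind the wall all the way along its slot to the hidden end stop; keep it pressed there with about 6 N (at least 3 N, never more than 12 N) for a full second. Then, without drawing the lever back, lay the rod back in both forks of its stand as it was and let go. Touch the lever only with the rod, and do not shift the wall or the things standing about.

Things in the scene. Friction and masses are not known exactly. Their poses are not given: they have to be found in the camera images.
- rod_grip (a point): Bent rod (0.13-0.19 kg), grip point at the centre of its section. Handle: plain aluminium bar along its x from -65 to +55 mm of this point, 16 mm wide (y), 22 mm high (z). From its front a steel rod 8 mm thick runs on along +x to 90 mm ahead, then bends straight down. At the start it lies level in the stand, leg in front. Grasp from above between the forks, closing along y, 40 N or more or it twists.
- rod_tip (a point): The lower end of the rod's down-turned leg: 90 mm ahead (+x) of rod_grip and 79 mm below it (-z).
- stand_seat (a point): Fixed plywood stand: the point where rod_grip lies when the rod rests in it, 116 mm above the table; axes as the resting rod's. Its two forks stand 55 mm behind (-x) and 45 mm ahead of this point (90 mm clear between them), each 10 mm thick, open at the top, 22 mm wide inside, with flared lips reaching 15 mm above this point. Foot 150 x 80 x 12 mm.
- switchbox: Fixed grey switch box 70 mm (x) by 220 mm (y) by 55 mm high; origin at the centre of its underside, on the table. A slot along y in its top carries the lever. The box stands behind the wall as seen from the robot.
- lever_mid (a point): Centre of the black lever paddle that stands up from the box's slot, 74 mm above the table: 26 mm wide (box x), 10 mm thick (box y), its top 91 mm above the table. It is centred on the box in x, its axes are the box's.
- lever (a joint): How far the lever is slid along the box's +y (m); at 0 it stands 45 mm to the -y side of the box centre. It starts between 0 and 0.012, slides against about 1.2 N of friction plus 4 N per m/s, and stays where left. A hard end stop inside the box, unseen, ends its travel somewhere between 0.028 and 0.066, different each time.
- wall: Loose prop wall, a black board painted with white and pink bricks: 18 mm thick (x), 300 mm wide (y), 105 mm high, 0.8 kg, with two feet reaching 59 mm towards -x from its centre plane. Origin at the centre of its underside; it stands 55 mm in front (-x) of the switch box's centre, parallel to the box.
- tape: Bystander: a clear roll of packing tape lying flat, 90 mm across, 48 mm high; origin at the centre of its underside.
- mug: Bystander: a white mug, 76 mm across, 90 mm high; origin at the centre of its underside.
- glue: Bystander: a white glue bottle, 48 mm across, 130 mm high; origin at the centre of its underside.
- paint: Bystander: a white paint jar, 80 mm across, 85 mm high; origin at the centre of its underside.
- eraser: Bystander: a wooden board eraser, 50 x 100 x 35 mm; origin at the centre of its underside.
- brush: Bystander: a paint brush lying flat, 190 mm long; origin at the centre of its underside.
Not all that is in view belongs to the job. There is more than one size of the part that bears rod_grip; the job needs the middle-sized.

How it is judged:
On the way, in this order (a step that is already met when the one before it is completed fails the run):
1. the rod is held and lifted out of its stand (height (world z) of rod_grip above 0.145 m and contact force between the fingers and rod above 1 N), for 0.1 s.
2. the rod's leg, on the lever's -y side, presses the lever against its end stop with 3 N or more, the lever standing still, for 0.8 s (contact force between rod and lever above 3 N and value of joint lever above 0.026 m and y of rod_tip in the frame of lever_mid below -0.004 m and z of rod_tip in the frame of lever_mid below 0.015 m and velocity of joint lever between -0.003 and 0.003 m/s), for 0.8 s.
At the end, for the whole second after the job is handed in: The lever is at its end stop (0.026 m or more along, never drawn back), and the rod lies at rest, released, in both forks of the stand as at the start: within 20 mm of its seat along the forks, 4 mm in height, level and with the leg in front and hanging down (value of joint lever above 0.026 m and horizontal distance between rod_grip and stand_seat below 0.02 m and distance between rod_grip and stand_seat below 0.021 m and z of rod_grip in the frame of stand_seat between -0.004 and 0.004 m and x of rod_tip in the frame of stand_seat above 0.05 m and angle between the z axis of rod_grip and the z axis of stand_seat, either way round below 0.1 rad and angle between the x axis of rod_grip and the x axis of stand_seat, either way round below 0.15 rad and linear speed of rod below 0.02 m/s); the robot touches nothing.
It fails at once if the rod bears on the lever with more than 12 N (contact force between rod and lever above 12 N).
It fails at once if the gripper or arm touches the lever (contact force between any of the fingers, the arm and lever above 0.3 N).
It fails at once if the lever is drawn back (velocity of joint lever below -0.02 m/s).
It fails at once if the prop wall is shifted or tipped by more than 15 mm (distance of wall from where it was at the start of the episode above 0.015 m).
It fails at once if a bystander is shifted by more than 30 mm (distance of any of tape, mug, glue, paint, eraser, brush from where it was at the start of the episode above 0.03 m).
It also fails if it takes over 58 s, if anything falls off the work surface, if the arm or the gripper's body presses on something with over 40 N, if the wrist force passes 120 N, or if a joint passes its speed limit or range.

## Robot

A 7-joint arm with a two-finger parallel gripper is mounted at the origin on the work surface. World frame = base frame: x ahead of the robot, y to its left, z up, the work surface at z = 0. Lengths are in m, angles in rad, forces in N, time in s.
With the tool pointing down it reaches from about 0.425 to 0.925 m from the base axis. Payload 6.8 kg.
Tool frame: the origin (TCP) lies midway between the tips of the shut fingers; the grasp point (between the pads) lies 19 mm behind it; x points along the fingers, y is the direction in which the jaws open and shut, and the axes are right-handed (so a half turn about x gives the same grasp; the last joint's range is limited). The gripper opens to 85 mm and grips with 20 to 120 N. Pads are 22 mm wide; open, the fingers measure 114 mm over their backs; the gripper's body (76 mm by 85 mm) begins 54 mm behind the grasp point. The pads swing forward as they close: fully open they stand 13 mm farther back than shut.
Start: joints at [1.162, 0.477, 0.022, 1.555, -0.011, 1.109, -0.083], TCP at [0.2, -0.645, 0.231] pointing down, gripper open.
Joint ranges: [-2.96, 2.96], [-0.34, 2.1], [-1.41, 1.46], [0.24, 2.44], [-1.37, 4.51], [0.17, 1.92], [-2.96, 2.96]. Speed limits (rad/s): [2.39, 2.39, 3.14, 3.14, 3.14, 3.14, 3.14].

## Interface

Orientations are given as a rotation vector (axis times angle).
In Python, from bench import r gives the robot as it stands.
- The arm moves only by the tool carry_out, never from a script. Its argument "targets" is one flat list of numbers, 7 for each row, row after row: the finger opening in m, from 0 to 0.0854, then the shift along the tool's x, y, z in m, then the turn, a rotation vector about the tool's x, y, z in units of 5 degrees (1.0 is 5 degrees). A call has 1 to 12 rows; each row is the pose to reach, as a shift and turn from the pose measured when the call began, along the tool's axes at that moment; what a row does not reach only later rows make up. A row lasts 1/8 s, in which the tool goes at most 62.5 mm and 10.7 degrees, less where a joint would pass 70% of its speed; a pose out of reach is approached as far as the arm can. A call with a gripper value outside its range is refused whole. The fingers move at their own pace and stop on an object; "squeeze" is the grip in N (left out, the last holds). Time passes only in rows, so rows that repeat a pose let the fingers close. It gives the time, the measured TCP pose, the force and the opening at its end, in the units of the state.
- r.get_obs(): the state, without advancing time (a new reading comes with each control period).
- r.grab_frame(name): name is "scene" or "side" or "wrist"; returns the picture (400x640x3 uint8, blue, green, red); there is no depth.
- r.camera_info(name): a dict with "fx", "fy", "cx", "cy" (pixels), "xyz" and "orientation" of the camera in the world. Camera axes: x right, y up, looking along -z (the intrinsics and any distortion apply to the point x, -y, -z); pixel columns grow to the right and rows downward; lengths in m; the calibration is good to about 2 mm. A picture is of the moment at which its call begins: read the wrist's pose just before it. camera_info takes no time and is no camera call; for the wrist camera it gives the pose at the moment of the call.
- r.hand_in(): hands the job in, once; it reports no verdict.
The state is a dict: "clock": time; "joints": joint angles; "qvel": joint speeds; "tau": joint torques, N m; "tcp_pos": TCP position; "orientation": TCP orientation; "contact_force": force on the tool from outside, world axes, zero at the start; "moment": the same for the moment, N m; "grip_width": finger opening in m.
Only numpy, scipy, OpenCV 4.12 (cv2) and the standard library are available. Lean on these libraries where they do the work, as an engineer would, in place of code of your own. Each camera call takes 0.05 s, during which the arm holds its last target. There are 200 camera calls.

## Working session

There is one attempt and no reset: what is moved stays moved. The work goes in short steps, Python scripts to look and compute and a tool call to move; the robot and the scene stay as the last step left them, time stands still between calls to the robot, and variables do not carry over. Pictures are saved under pics/ and viewed, about 8 in all and at most 12, crops included, and the job is handed in when it is done.

Besides the shell and the picture viewer there is one more tool, called after "Request:" in YAML: its name, and indented under it one key for each argument. carry_out: Moves the arm, as the interface text tells. Its arguments: {"type":"object","properties":{"targets":{"type":"array","items":{"type":"number"}},"squeeze":{"type":"number"}},"required":["targets"]}

```bash
ls; mkdir -p pics
python3 - <<'E'
from bench import r
import cv2,json
o=r.get_obs(); print({k:(v if not hasattr(v,'round') else v) for k,v in o.items()})
for n in ("scene","side","wrist"):
    print(n,r.camera_info(n))
    cv2.imwrite(f"pics/{n}0.png",r.grab_frame(n))
E
```

```text
pics
{'clock': 0.0, 'joints': array([ 1.16191289,  0.47776958,  0.02233144,  1.55649805, -0.01148479,
        1.10930482, -0.08309787]), 'qvel': array([ 4.42404470e-04,  3.15933613e-05, -1.22794984e-03, -9.32837260e-04,
       -7.08526142e-04,  1.62488723e-03,  1.40299684e-03]), 'tau': array([-2.54479355e-04, -5.96447539e+01,  1.60733432e+00, -2.81192619e+01,
        1.23047177e-02,  9.25613655e-03, -2.86216823e-05]), 'tcp_pos': array([ 0.19978239, -0.64411069,  0.23032636]), 'orientation': array([ 2.05984366,  0.3141248 , -2.06072328]), 'contact_force': array([ 0.18119105,  0.27999249, -0.15893803]), 'moment': array([-0.01765555, -0.00238913,  0.0355691 ]), 'grip_width': 0.08551599060441367}
scene {'fx': 501.1476330789685, 'fy': 501.1476330789685, 'cx': 319.7142080870411, 'cy': 196.1637358457197, 'xyz': array([ 1.2555156 , -0.99892522,  1.14628589]), 'orientation': array([0.83791622, 0.29468815, 0.60076621])}
side {'fx': 489.5745369727691, 'fy': 489.5745369727691, 'cx': 326.5537071789314, 'cy': 194.62226050504347, 'xyz': array([0.10604208, 1.06439958, 1.26485285]), 'orientation': array([ 0.20435157, -1.07135087, -2.60655469])}
wrist {'fx': 294.8568511999307, 'fy': 294.8568511999307, 'cx': 316.7985614422003, 'cy': 200.37156293501482, 'xyz': array([ 0.27133993, -0.62141611,  0.37275827]), 'orientation': array([-0.25497287,  0.19039387, -1.26138804])}
```

View pics/scene0.png

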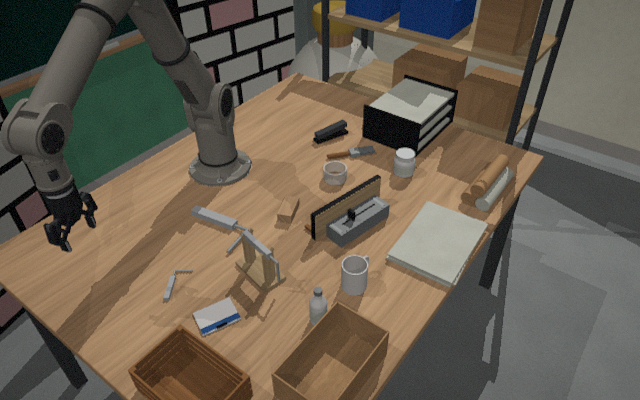

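View pics/side0.png

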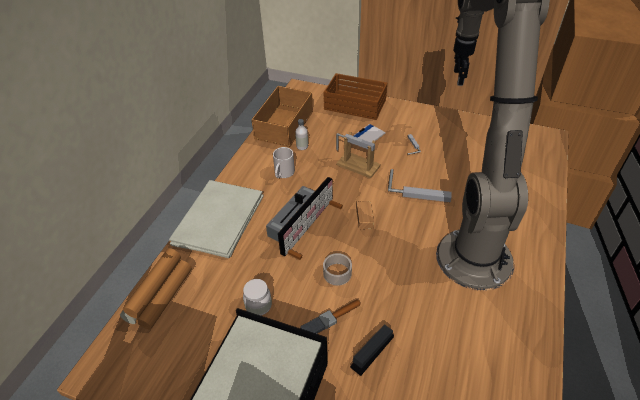

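The scene picture shows three candidates for the rod. One lies in the fork stand at scene (258,245) and side (357,143). A larger one lies on the table at scene (215,218). A small one lies at scene (172,285). The one in the stand fits the description (middle size). The wall is at scene (347,207), the lever at about (352,214), and the end of the switch box at (360,220). Next I'll take close crops.

Run:
```python
import cv2,numpy as np
def crop(n,x0,y0,w,h,s):
    im=cv2.imread(f"pics/{n}0.png")[y0:y0+h,x0:x0+w]
    im=cv2.resize(im,None,fx=s,fy=s,interpolation=cv2.INTER_CUBIC)
    for x in range((x0+9)//10*10,x0+w,10):
        X=int((x-x0)*s); cv2.line(im,(X,0),(X,6 if x%50 else 14),(0,255,255),1)
        if x%20==0: cv2.putText(im,str(x),(X-10,22),0,.35,(0,255,255),1)
    for y in range((y0+9)//10*10,y0+h,10):
        Y=int((y-y0)*s); cv2.line(im,(0,Y),(6,Y),(0,255,255),1); cv2.putText(im,str(y),(8,Y+4),0,.35,(0,255,255),1)
    return im
a=crop("scene",220,170,180,130,4.4); b=crop("side",255,115,150,140,4.2)
cv2.imwrite("pics/c_scene.png",a); cv2.imwrite("pics/c_side.png",b); print(a.shape,b.shape)
```

```text
(572, 792, 3) (588, 630, 3)
```

View pics/c_scene.png

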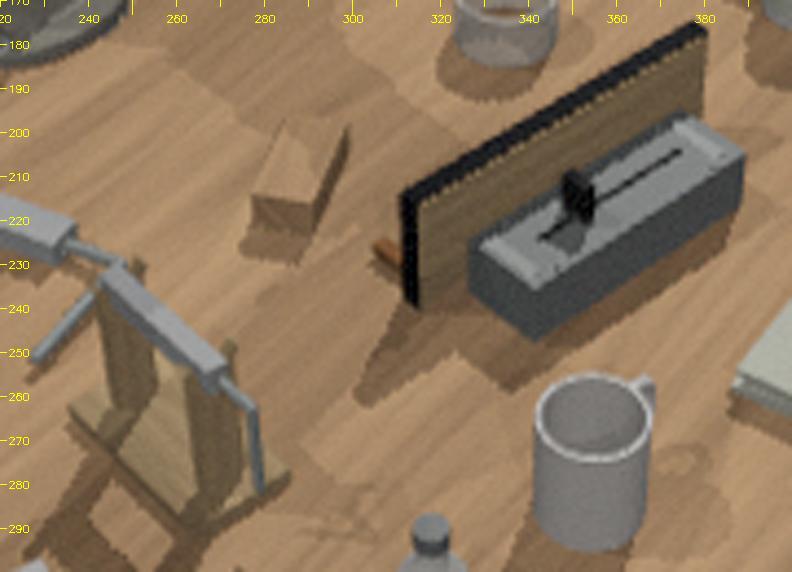

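View pics/c_side.png

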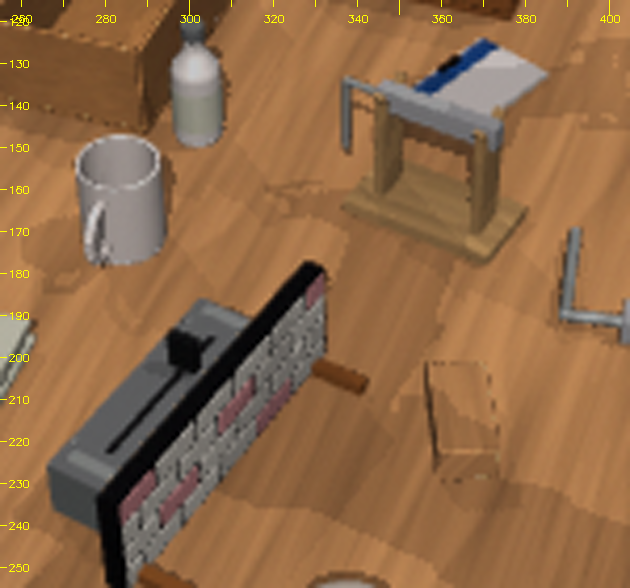

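The crops confirm the choice: an aluminium bar with a steel bent leg, sitting in both forks. In the scene image its tip is at about (279.5,281) and its bend at about (278,262.5); in the side image they are at (337.6,151) and (337.6,134). The lever top is at scene (352,210). Next I'll fit the poses from both views, with the heights left free as a check.

```bash
cat > h.py <<'E'
import numpy as np
from scipy.spatial.transform import Rotation as R
from scipy.optimize import least_squares
def proj(P,c):
    q=R.from_rotvec(c["orientation"]).inv().apply(np.atleast_2d(P)-c["xyz"])
    return np.c_[c["cx"]+c["fx"]*q[:,0]/-q[:,2], c["cy"]-c["fy"]*q[:,1]/-q[:,2]]
def fit(obs,p0,cams):
    """obs: list of (cam, model xyz, pixel); pose x,y,z,yaw"""
    def T(p,M): return R.from_euler('z',p[3]).apply(M)+p[:3]
    def f(p): return np.concatenate([(proj(T(p,np.array(m)),cams[c])[0]-px) for c,m,px in obs])
    s=least_squares(f,p0,loss='soft_l1'); return s.x,f(s.x).reshape(-1,2)
E
cat > m.py <<'E'
from bench import r
from h import *
np.set_printoptions(precision=4,suppress=True)
cams={n:r.camera_info(n) for n in("scene","side")}
S=lambda X,Y:np.array([220+(X+.5)/4.4-.5,170+(Y+.5)/4.4-.5])
D=lambda X,Y:np.array([255+(X+.5)/4.2-.5,115+(Y+.5)/4.2-.5])
rod=[("scene",(.09,0,-.079),S(262,489)),("scene",(.09,0,0),S(253,406)),("scene",(.055,.008,.011),S(228,362)),("scene",(.055,-.008,.011),S(210,378)),
("scene",(-.065,.008,.011),S(122,262)),("scene",(-.065,-.008,.011),S(104,278)),
("side",(.09,0,-.079),D(347,152)),("side",(.09,0,0),D(347,82)),("side",(.055,.008,.011),D(381,92)),("side",(.055,-.008,.011),D(393,80)),
("side",(-.065,.008,.011),D(492,130)),("side",(-.065,-.008,.011),D(503,119))]
h=.055
box=[("scene",(-.035,-.11,h),S(483,243)),("scene",(.035,-.11,h),S(537,290)),("scene",(.035,.11,h),S(745,155)),("scene",(-.035,.11,h),S(690,113)),
("scene",(.035,-.11,0),S(535,340)),("scene",(.035,.11,0),S(740,208)),
("side",(.035,-.11,h),D(203,298)),("side",(.035,.11,h),D(50,467)),("side",(.035,.11,0),D(55,508))]
h=.105
wall=[("scene",(-.009,-.15,h),S(400,190)),("scene",(.009,-.15,h),S(418,203)),("scene",(.009,.15,h),S(708,33)),("scene",(-.009,.15,h),S(692,22)),("scene",(.009,-.15,0),S(419,307)),
("side",(-.009,-.15,h),D(326,270)),("side",(.009,-.15,h),D(307,262)),("side",(.009,.15,h),D(98,497)),("side",(-.009,.15,h),D(117,505))]
out={}
for n,o,p0 in(("rod",rod,[.6,-.5,.1,0.]),("box",box,[.75,-.2,0,0.]),("wall",wall,[.7,-.2,0,0.])):
    best=min((fit(o,p0[:3]+[y],cams) for y in(-2,-1,0,1,2,3)),key=lambda t:abs(t[1]).sum())
    out[n]=best[0]; print(n,best[0],"max res",abs(best[1]).max(0)); print(best[1].T)
b=out["box"]
w=R.from_euler('z',b[3]).inv().apply(out["wall"][:3]-b[:3]); print("wall in box",w)
# lever top: triangulate centre
def tri(o):
    return least_squares(lambda P:np.concatenate([proj(P,cams[c])[0]-px for c,px in o]),[.7,-.2,.09]).x
for nm,o in(("levertop",[("scene",S(577,180)),("side",D(187,337))]),("slot-",[("scene",S(540,238)),("side",D(212,338))]),("slot+",[("scene",S(682,151)),("side",D(110,451))])):
    L=tri(o); print(nm,L,"in box",R.from_euler('z',b[3]).inv().apply(L-b[:3]))
E
python3 m.py
```

```text
rod [ 0.4909 -0.3047  0.114  -0.2031] max res [1.5321 1.0601]
[[ 0.1221  0.3255  0.4139 -0.0793 -0.0356 -0.4441  0.2004  0.2735 -0.8164
  -1.5321  1.3714  0.7952]
 [ 0.6422  0.7806 -0.2051 -1.0601  0.4957 -0.6112 -0.6908 -0.1144 -0.7059
  -0.1466  0.7686  0.9757]]
box [ 0.6129  0.0362 -0.0029 -0.2023] max res [2.8753 1.2954]
[[-2.8753 -0.1124  0.9357 -1.786   0.081   0.8251 -0.0681 -0.461  -0.0216]
 [-0.5302  0.2602 -0.1645 -0.6105  1.2954  0.0341 -0.0291 -0.2782  0.7235]]
wall [ 0.5582  0.0478 -0.0017 -0.2048] max res [0.8221 0.7823]
[[-0.0287 -0.3606  0.8221  0.6159  0.0584  0.4752  0.5596 -0.1119  0.1014]
 [ 0.3918  0.3276 -0.7423 -0.6369  0.7823 -0.5117 -0.4329  0.2687  0.6592]]
wall in box [-0.0559  0.0004  0.0012]
levertop [0.6041 0.0016 0.0885] in box [-0.0017 -0.0356  0.0914]
slot- [ 0.598  -0.0346  0.055 ] in box [-0.0004 -0.0723  0.0579]
slot+ [0.6282 0.1081 0.0544] in box [0.0006 0.0735 0.0572]
```

```bash
cat >> h.py <<'E'
def down(yaw,flip=False):
    "tool x down, tool y along (+/-) the local y of a frame with this yaw"
    y=np.array([-np.sin(yaw),np.cos(yaw),0])*(-1 if flip else 1); x=np.array([0,0,-1.])
    return R.from_matrix(np.c_[x,y,np.cross(x,y)])
def rel(o,pos,Rt):
    "shift (tool axes) and turn (5 deg units) from state o"
    R0=R.from_rotvec(o["orientation"])
    return R0.inv().apply(np.array(pos)-o["tcp_pos"]), (R0.inv()*Rt).as_rotvec()/np.radians(5)
E
python3 - <<'E'
from bench import r; from h import *
np.set_printoptions(precision=4,suppress=True)
o=r.get_obs(); print(R.from_rotvec(o["orientation"]).as_matrix())
for f in(0,1): print(rel(o,[.491,-.305,.23],down(-.203,f)))
E
```

```text
[[-0.0005  0.2963 -0.9551]
 [ 0.0013 -0.9551 -0.2963]
 [-1.     -0.0014  0.0001]]
(array([ 0.0008, -0.2378, -0.3786]), array([-30.2269,  -0.021 ,   0.0065]))
(array([ 0.0008, -0.2378, -0.3786]), array([5.7731, 0.0049, 0.0156]))
```

Request:
carry_out:
  targets: [0.06,0,-0.024,-0.038,0.6,0,0,0.06,0,-0.048,-0.076,1.2,0,0,0.06,0,-0.072,-0.114,1.8,0,0,0.06,0,-0.096,-0.152,2.4,0,0,0.06,0,-0.12,-0.19,3,0,0,0.06,0,-0.144,-0.228,3.6,0,0,0.06,0,-0.168,-0.266,4.2,0,0,0.06,0,-0.19,-0.304,4.8,0,0,0.06,0,-0.214,-0.342,5.4,0,0,0.06,0,-0.238,-0.379,5.77,0,0,0.06,0,-0.238,-0.379,5.77,0,0,0.06,0,-0.238,-0.379,5.77,0,0]

```text
clock: 1.65
tcp_pos: [0.4908, -0.3051, 0.2306]
orientation: [-2.113, 0.214, 2.116]
contact_force: [-0.5, -0.3, -0.3]
grip_width: 0.0601
```

Run:
```python
from bench import r; from h import *
import cv2,pickle
np.set_printoptions(precision=4,suppress=True)
o=r.get_obs(); c=r.camera_info("wrist"); im=r.grab_frame("wrist"); pickle.dump(c,open("w1.pkl","wb"))
cv2.imwrite("pics/w1raw.png",im)
print(o["clock"],o["tcp_pos"],o["orientation"],o["contact_force"],o["grip_width"],c["xyz"])
print(rel(o,[.491,-.305,.097],down(-.203,1)))
M=np.array([(.09,0,-.079),(.09,0,0),(.055,.008,.011),(.055,-.008,.011),(-.065,.008,.011),(-.065,-.008,.011)])
p=proj(R.from_euler('z',-.2031).apply(M)+[.4909,-.3047,.116],c); print(p)
lo=np.maximum(p.min(0)-40,0).astype(int); hi=np.minimum(p.max(0)+40,[640,400]).astype(int); print(lo,hi)
cr=im[lo[1]:hi[1],lo[0]:hi[0]]; s=min(780/cr.shape[1],580/cr.shape[0],4); print("scale",s)
cv2.imwrite("pics/w1.png",cv2.resize(cr,None,fx=s,fy=s,interpolation=cv2.INTER_CUBIC))
```

```text
1.65 [ 0.4908 -0.3051  0.2306] [-2.1128  0.214   2.1159] [-0.4571 -0.262  -0.3127] 0.06014982144079726 [ 0.5642 -0.3195  0.3728]
(array([ 0.1336, -0.    , -0.0004]), array([0.0045, 0.018 , 0.0085]))
[[317.3525  94.6948]
 [317.4408  90.0445]
 [307.6814 134.8948]
 [327.2782 134.8729]
 [308.9972 265.7561]
 [326.0862 265.7461]]
[267  50] [367 305]
scale 2.2745098039215685
```

View pics/w1.png

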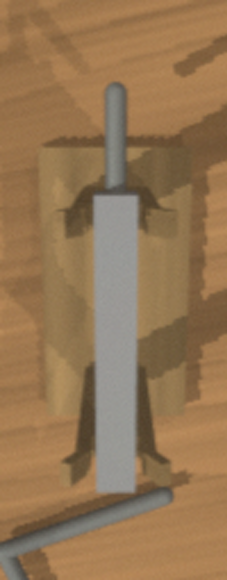

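The wrist view agrees with the prediction within 1 px: leg at (317.6,87), handle front at y≈136 and rear at y≈266. The bar lies centred in both forks, and the large rod lies clear on the table behind. I'll go down and grasp.

Request:
carry_out:
  targets: [0.06,0.03,0,0,0,0,0,0.06,0.06,0,0,0,0,0,0.06,0.09,0,0,0,0,0,0.06,0.112,0,0,0,0,0,0.06,0.128,0,0,0,0,0,0.06,0.133,0,0,0,0,0,0.06,0.133,0,0,0,0,0,0.01,0.133,0,0,0,0,0,0.01,0.133,0,0,0,0,0,0.01,0.133,0,0,0,0,0,0.01,0.133,0,0,0,0,0,0.01,0.133,0,0,0,0,0]
  squeeze: 110

```text
clock: 3.2
tcp_pos: [0.4906, -0.3059, 0.0985]
orientation: [-2.113, 0.216, 2.114]
contact_force: [-1.7, 0.6, 5.0]
grip_width: 0.0141
```

Request:
carry_out:
  targets: [0.01,-0.005,0,0,0,0,0,0.01,-0.012,0,0,0,0,0,0.01,-0.025,0,0,0,0,0,0.01,-0.04,0,0,0,0,0,0.01,-0.06,0,0,0,0,0,0.01,-0.08,0,0,0,0,0,0.01,-0.095,0,0,0,0,0,0.01,-0.1,0,0,0,0,0,0.01,-0.1,0,0,0,0,0]

```text
clock: 4.32
tcp_pos: [0.4906, -0.3059, 0.1986]
orientation: [-2.114, 0.216, 2.114]
contact_force: [0.8, 0.2, -1.2]
grip_width: 0.0144
```

```bash
cat > plan.py <<'E'
from bench import r; from h import *
import sys
np.set_printoptions(precision=4,suppress=True)
o=r.get_obs(); print(o["clock"],o["tcp_pos"],o["contact_force"],o["moment"],o["grip_width"])
b=np.array([.6129,.0362,0.]); yaw=-.203
G=np.array([-.0008,0,-.0008])   # grip point offset rod->tool at grasp (rod_grip minus tool grasp pt), refine
Rb=R.from_euler('z',yaw)
def tcp(tip): # tip in box frame, z world
    return Rb.apply(np.array(tip)+[-.09,0,.079-.019])+b
for t in([0,-.062,.135],[0,-.062,.07],[0,-.0446,.07]):
    print(t,tcp(t),*rel(o,tcp(t),down(yaw,1)))
E
python3 plan.py
python3 - <<'E'
from bench import r; import cv2,pickle
c=r.camera_info("side"); im=r.grab_frame("side"); im2=r.grab_frame("scene")
cv2.imwrite("pics/s2raw.png",im);cv2.imwrite("pics/sc2raw.png",im2)
a=cv2.resize(im[70:250,250:420],None,fx=3,fy=3,interpolation=2);b=cv2.resize(im2[150:330,200:290],None,fx=3,fy=3,interpolation=2)
cv2.imwrite("pics/s2.png",cv2.hconcat([a,b]))
E
```

```text
4.325 [ 0.4906 -0.3059  0.1986] [ 0.7626  0.2133 -1.1688] [0.0118 0.0267 0.0035] 0.014365727264558537
[0, -0.062, 0.135] [ 0.5122 -0.0064  0.195 ] [ 0.0037 -0.2977  0.0395] [-0.0126  0.0032  0.0015]
[0, -0.062, 0.07] [ 0.5122 -0.0064  0.13  ] [ 0.0687 -0.2977  0.0395] [-0.0126  0.0032  0.0015]
[0, -0.0446, 0.07] [0.5158 0.0107 0.13  ] [ 0.0687 -0.3151  0.0395] [-0.0126  0.0032  0.0015]
```

View pics/s2.png

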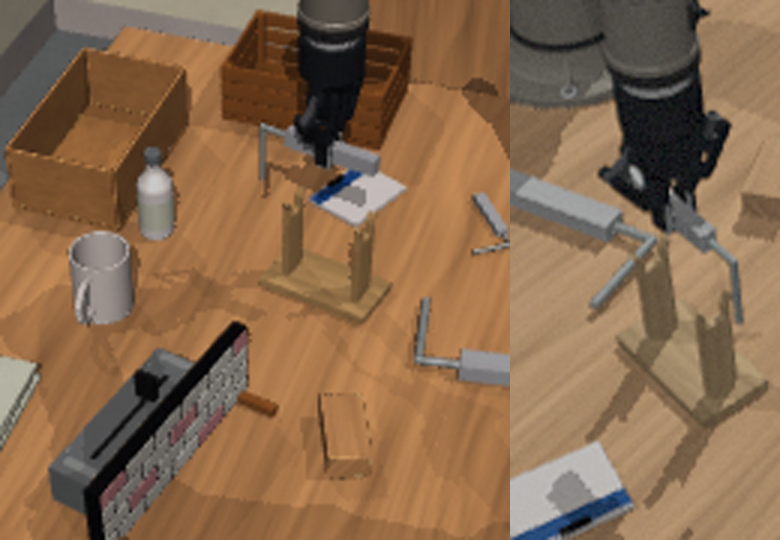

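Run:
```python
from bench import r; from h import *
np.set_printoptions(precision=4,suppress=True)
cams={n:r.camera_info(n) for n in("scene","side")}
def tri(o): return least_squares(lambda P:np.concatenate([proj(P,cams[c])[0]-px for c,px in o]),[.6,-.2,.1])
o=r.get_obs(); g=o["tcp_pos"]+[0,0,.018]
for n,s,d,m in(("tip",(276.6,256.5),(338.2,134.4),(.09,0,-.079)),("bend",(275.2,237.2),(337.2,112.2),(.09,0,0))):
    t=tri([("scene",s),("side",d)]); e=R.from_euler('z',-.203).apply(m)+g
    print(n,t.x,"expect",e,"cost",t.cost,[proj(e,cams[c]) for c in cams])
```

```text
tip [ 0.5698 -0.3124  0.1235] expect [ 0.5784 -0.3238  0.1368] cost 0.4704955500378143 [array([[276.4684, 257.1131]]), array([[337.784 , 129.0865]])]
bend [ 0.5803 -0.323   0.2138] expect [ 0.5784 -0.3238  0.2158] cost 0.005115526009846273 [array([[274.4274, 236.5305]]), array([[337.8709, 111.6836]])]
```

Request:
carry_out:
  targets: [0.01,0,-0.015,0.002,0,0,0,0.01,0,-0.04,0.005,0,0,0,0.01,0,-0.075,0.01,0,0,0,0.01,0,-0.11,0.015,0,0,0,0.01,0,-0.145,0.02,0,0,0,0.01,0,-0.18,0.025,0,0,0,0.01,0,-0.215,0.03,0,0,0,0.01,0,-0.25,0.035,0,0,0,0.01,0,-0.28,0.039,0,0,0,0.01,0,-0.295,0.0395,0,0,0,0.01,0,-0.298,0.0395,0,0,0,0.01,0,-0.298,0.0395,0,0,0]

```text
clock: 5.92
tcp_pos: [0.5118, -0.0068, 0.1979]
orientation: [-2.111, 0.217, 2.115]
contact_force: [0.9, -0.7, -0.2]
grip_width: 0.0144
```

```bash
python3 plan.py
python3 - <<'E'
from bench import r; import cv2
im=r.grab_frame("side"); im2=r.grab_frame("scene")
cv2.imwrite("pics/s3raw.png",im);cv2.imwrite("pics/sc3raw.png",im2)
a=cv2.resize(im[140:270,250:350],None,fx=4,fy=4,interpolation=2);b=cv2.resize(im2[150:280,295:395],None,fx=4,fy=4,interpolation=2)
cv2.imwrite("pics/s3.png",cv2.hconcat([a,b]))
E
```

```text
5.925 [ 0.5118 -0.0068  0.1979] [ 0.9208 -0.6849 -0.2331] [-0.1173  0.0728  0.0442] 0.014386349808580737
[0, -0.062, 0.135] [ 0.5122 -0.0064  0.195 ] [ 0.0029 -0.0005 -0.0004] [-0.0247  0.0224 -0.0007]
[0, -0.062, 0.07] [ 0.5122 -0.0064  0.13  ] [ 0.0679 -0.0005 -0.0005] [-0.0247  0.0224 -0.0007]
[0, -0.0446, 0.07] [0.5158 0.0107 0.13  ] [ 0.0679 -0.0179 -0.0005] [-0.0247  0.0224 -0.0007]
```

View pics/s3.png

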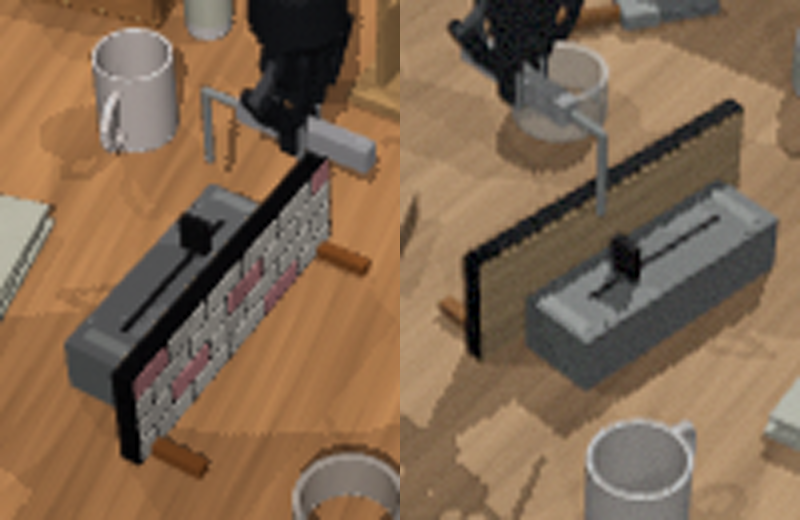

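Run:
```python
from bench import r; from h import *
np.set_printoptions(precision=4,suppress=True)
cams={n:r.camera_info(n) for n in("scene","side")}
o=r.get_obs(); g=o["tcp_pos"]+[0,0,.018]; e=R.from_euler('z',-.203).apply((.09,0,-.079))+g
t=least_squares(lambda P:np.concatenate([proj(P,cams[c])[0]-px for c,px in (("scene",(345.2,203.0)),("side",(302.0,180.0)))]),e)
I=lambda P:R.from_euler('z',.203).apply(P-np.array([.6129,.0362,0])) 
print(t.x,e,t.cost,I(t.x),I(e),[proj(e,cams[c]) for c in cams])
```

```text
[ 0.6006 -0.0243  0.136 ] [ 0.5999 -0.0254  0.1369] 0.21372158231496458 [ 0.0001 -0.0617  0.136 ] [-0.0003 -0.063   0.1369] [array([[345.2475, 202.9612]]), array([[302.7793, 179.5514]])]
```

The rod tip measures (0.000, -0.062, 0.136) in the box frame, as predicted. I'll lower it beside the lever, 17 mm clear on its -y side.

Request:
carry_out:
  targets: [0.01,0.01,0,0,0,0,0,0.01,0.025,0,0,0,0,0,0.01,0.04,0,0,0,0,0,0.01,0.053,0,0,0,0,0,0.01,0.062,0,0,0,0,0,0.01,0.066,0,0,0,0,0,0.01,0.066,0,0,0,0,0,0.01,0.066,0,0,0,0,0]

```text
clock: 7.02
tcp_pos: [0.512, -0.0072, 0.1323]
orientation: [-2.112, 0.218, 2.114]
contact_force: [-0.2, 0.4, -1.8]
grip_width: 0.0144
```

Request:
carry_out:
  targets: [0.01,0,-0.003,0,0,0,0,0.01,0,-0.007,0,0,0,0,0.01,0,-0.01,0,0,0,0,0.01,0,-0.012,0,0,0,0,0.01,0,-0.014,0,0,0,0,0.01,0,-0.014,0,0,0,0]

```text
clock: 7.78
tcp_pos: [0.5149, 0.0067, 0.1323]
orientation: [-2.112, 0.218, 2.114]
contact_force: [0.4, -0.2, -1.5]
grip_width: 0.0144
```

```bash
cat > f.py <<'E'
from bench import r; from h import *
np.set_printoptions(precision=3,suppress=True)
o=r.get_obs(); Y=R.from_euler('z',.203)
p=Y.apply(o["tcp_pos"]-np.array([.6129,.0362,0]))
print(o["clock"],"grip y box",p,"F box",Y.apply(o["contact_force"]),"M",Y.apply(o["moment"]),"turn to level",rel(o,o["tcp_pos"],down(-.203,1))[1])
E
python3 f.py
```

```text
7.775 grip y box [-0.09  -0.049  0.132] F box [ 0.388 -0.138 -1.478] M [0.007 0.055 0.033] turn to level [-0.033  0.011  0.002]
```

Request:
carry_out:
  targets: [0.01,0,-0.002,0,0,0,0,0.01,0,-0.004,0,0,0,0,0.01,0,-0.006,0,0,0,0,0.01,0,-0.009,0,0,0,0,0.01,0,-0.012,0,0,0,0,0.01,0,-0.015,0,0,0,0,0.01,0,-0.018,0,0,0,0,0.01,0,-0.019,0,0,0,0,0.01,0,-0.019,0,0,0,0]

```text
clock: 8.9
tcp_pos: [0.5188, 0.0256, 0.1323]
orientation: [-2.112, 0.217, 2.114]
contact_force: [-0.5, -1.0, -1.5]
grip_width: 0.014
```

```bash
python3 f.py; python3 f.py
```

```text
8.9 grip y box [-0.09  -0.029  0.132] F box [-0.325 -1.061 -1.487] M [-0.075  0.068 -0.034] turn to level [-0.028  0.012  0.005]
8.9 grip y box [-0.09  -0.029  0.132] F box [-0.325 -1.061 -1.487] M [-0.075  0.068 -0.034] turn to level [-0.028  0.012  0.005]
```

Request:
carry_out:
  targets: [0.01,0,-0.001,0,0,0,0,0.01,0,-0.002,0,0,0,0,0.01,0,-0.002,0,0,0,0]

```text
clock: 9.28
tcp_pos: [0.5192, 0.0276, 0.1323]
orientation: [-2.112, 0.217, 2.114]
contact_force: [0.5, -0.2, -1.3]
grip_width: 0.0143
```

```bash
python3 f.py
```

```text
9.275 grip y box [-0.09  -0.027  0.132] F box [ 0.54  -0.07  -1.306] M [-0.192  0.029 -0.052] turn to level [-0.027  0.011  0.005]
```

Request:
carry_out:
  targets: [0.01,0,-0.001,0,0,0,0,0.01,0,-0.002,0,0,0,0,0.01,0,-0.002,0,0,0,0]

```text
clock: 9.65
tcp_pos: [0.5196, 0.0297, 0.1323]
orientation: [-2.112, 0.217, 2.114]
contact_force: [0.5, -0.9, -1.3]
grip_width: 0.0146
```

```bash
python3 f.py
```

```text
9.65 grip y box [-0.09  -0.025  0.132] F box [ 0.701 -0.776 -1.282] M [-0.213  0.06  -0.06 ] turn to level [-0.025  0.012  0.006]
```

Request:
carry_out:
  targets: [0.01,0,-0.001,0,0,0,0,0.01,0,-0.002,0,0,0,0,0.01,0,-0.002,0,0,0,0]

```text
clock: 10.02
tcp_pos: [0.5201, 0.0318, 0.1323]
orientation: [-2.112, 0.217, 2.114]
contact_force: [-0.1, -1.0, -2.0]
grip_width: 0.0141
```

```bash
python3 f.py
```

```text
10.025 grip y box [-0.09  -0.023  0.132] F box [ 0.065 -1.023 -1.959] M [-0.232  0.035 -0.108] turn to level [-0.023  0.011  0.007]
```

Request:
carry_out:
  targets: [0.01,0,-0.001,0,0,0,0,0.01,0,-0.002,0,0,0,0,0.01,0,-0.002,0,0,0,0]

```text
clock: 10.4
tcp_pos: [0.5205, 0.034, 0.1323]
orientation: [-2.112, 0.216, 2.114]
contact_force: [-0.3, -0.9, -1.9]
grip_width: 0.0142
```

```bash
python3 f.py
```

```text
10.4 grip y box [-0.09  -0.021  0.132] F box [-0.077 -0.903 -1.929] M [-0.225  0.055 -0.063] turn to level [-0.02   0.011  0.009]
```

Request:
carry_out:
  targets: [0.01,0,-0.001,0,0,0,0,0.01,0,-0.002,0,0,0,0,0.01,0,-0.002,0,0,0,0]

```text
clock: 10.78
tcp_pos: [0.521, 0.036, 0.1323]
orientation: [-2.112, 0.216, 2.114]
contact_force: [-0.8, -1.1, -0.9]
grip_width: 0.0142
```

```bash
python3 f.py
```

```text
10.775 grip y box [-0.09  -0.019  0.132] F box [-0.592 -1.224 -0.866] M [-0.24   0.075 -0.054] turn to level [-0.018  0.01   0.01 ]
```

Request:
carry_out:
  targets: [0.01,0,-0.001,0,0,0,0,0.01,0,-0.002,0,0,0,0,0.01,0,-0.002,0,0,0,0]

```text
clock: 11.15
tcp_pos: [0.5214, 0.0382, 0.1323]
orientation: [-2.112, 0.215, 2.114]
contact_force: [-0.2, -0.3, -0.6]
grip_width: 0.0142
```

```bash
python3 f.py
```

```text
11.15 grip y box [-0.09  -0.016  0.132] F box [-0.166 -0.38  -0.585] M [-0.176  0.046 -0.082] turn to level [-0.015  0.011  0.012]
```

Request:
carry_out:
  targets: [0.01,0,-0.001,0,0,0,0,0.01,0,-0.002,0,0,0,0,0.01,0,-0.002,0,0,0,0]

```text
clock: 11.52
tcp_pos: [0.5218, 0.0403, 0.1323]
orientation: [-2.113, 0.215, 2.114]
contact_force: [-0.2, -0.5, -1.1]
grip_width: 0.0145
```

```bash
python3 f.py
```

```text
11.525 grip y box [-0.09  -0.014  0.132] F box [-0.14  -0.506 -1.115] M [-0.238  0.091 -0.077] turn to level [-0.013  0.01   0.013]
```

Request:
carry_out:
  targets: [0.01,0,-0.001,0,0,0,0,0.01,0,-0.002,0,0,0,0,0.01,0,-0.002,0,0,0,0]

```text
clock: 11.9
tcp_pos: [0.5223, 0.0424, 0.1323]
orientation: [-2.113, 0.215, 2.114]
contact_force: [-0.8, -1.2, -1.6]
grip_width: 0.0142
```

```bash
python3 f.py
```

```text
11.9 grip y box [-0.09  -0.012  0.132] F box [-0.529 -1.378 -1.598] M [-0.259  0.101 -0.111] turn to level [-0.01   0.009  0.014]
```

Request:
carry_out:
  targets: [0.01,0,-0.001,0,0,0,0,0.01,0,-0.002,0,0,0,0,0.01,0,-0.002,0,0,0,0]

```text
clock: 12.28
tcp_pos: [0.5227, 0.0445, 0.1323]
orientation: [-2.113, 0.215, 2.114]
contact_force: [-0.7, -0.3, -1.6]
grip_width: 0.014
```

```bash
python3 f.py
```

```text
12.275 grip y box [-0.09  -0.01   0.132] F box [-0.672 -0.435 -1.623] M [-0.198  0.107 -0.078] turn to level [-0.008  0.009  0.015]
```

Request:
carry_out:
  targets: [0.01,0,-0.001,0,0,0,0,0.01,0,-0.002,0,0,0,0,0.01,0,-0.002,0,0,0,0]

```text
clock: 12.65
tcp_pos: [0.5232, 0.0467, 0.1323]
orientation: [-2.113, 0.214, 2.114]
contact_force: [-0.6, -1.6, -1.1]
grip_width: 0.0141
```

```bash
python3 f.py;  python3 - <<'E'
from bench import r; import cv2
im=r.grab_frame("side"); im2=r.grab_frame("scene")
a=cv2.resize(im[140:270,250:350],None,fx=4,fy=4,interpolation=2);b=cv2.resize(im2[150:280,295:395],None,fx=4,fy=4,interpolation=2)
cv2.imwrite("pics/s4.png",cv2.hconcat([a,b]))
E
```

```text
12.65 grip y box [-0.09  -0.008  0.132] F box [-0.262 -1.651 -1.072] M [-0.199  0.134 -0.066] turn to level [-0.005  0.008  0.017]
```

View pics/s4.png

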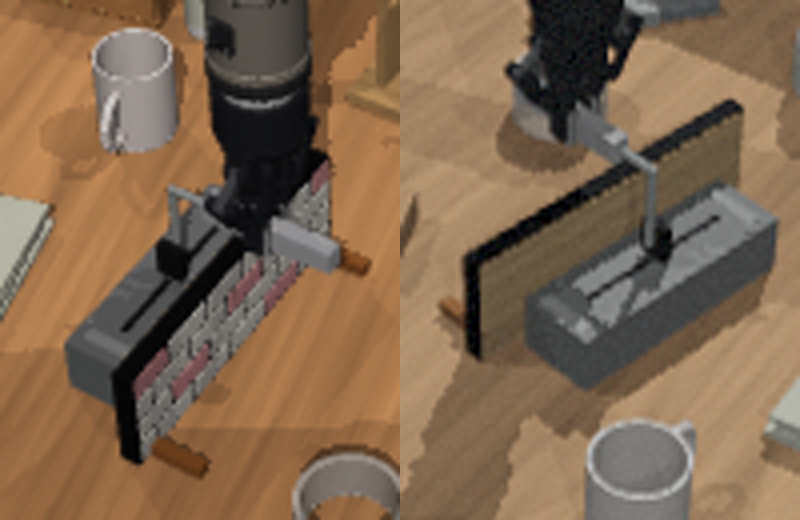

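The pictures show the leg behind the lever (scene ≈(358,207)) and the lever moving with it. The wall hasn't moved. I'll carry on.

Request:
carry_out:
  targets: [0.01,0,-0.001,0,0,0,0,0.01,0,-0.002,0,0,0,0,0.01,0,-0.002,0,0,0,0]

```text
clock: 13.12
tcp_pos: [0.5236, 0.0487, 0.1323]
orientation: [-2.113, 0.214, 2.114]
contact_force: [-0.3, -1.9, -1.2]
grip_width: 0.0142
```

```bash
python3 f.py
```

```text
13.125 grip y box [-0.09  -0.006  0.132] F box [ 0.128 -1.927 -1.233] M [-0.171  0.14  -0.115] turn to level [-0.004  0.008  0.018]
```

Request:
carry_out:
  targets: [0.01,0,-0.0005,0,0,0,0,0.01,0,-0.001,0,0,0,0,0.01,0,-0.001,0,0,0,0]

```text
clock: 13.5
tcp_pos: [0.5238, 0.0498, 0.1323]
orientation: [-2.113, 0.214, 2.114]
contact_force: [-0.9, -0.4, -2.3]
grip_width: 0.0144
```

```bash
python3 f.py
```

```text
13.5 grip y box [-0.09  -0.005  0.132] F box [-0.81  -0.551 -2.285] M [-0.284  0.136 -0.109] turn to level [-0.004  0.009  0.019]
```

Request:
carry_out:
  targets: [0.01,0,-0.001,0,0,0,0,0.01,0,-0.002,0,0,0,0,0.01,0,-0.002,0,0,0,0]

```text
clock: 13.88
tcp_pos: [0.5242, 0.0519, 0.1323]
orientation: [-2.113, 0.213, 2.114]
contact_force: [-1.3, -1.8, -2.2]
grip_width: 0.0145
```

```bash
python3 f.py
```

```text
13.875 grip y box [-0.09  -0.002  0.132] F box [-0.938 -2.021 -2.246] M [-0.247  0.135 -0.012] turn to level [-0.     0.008  0.02 ]
```

Request:
carry_out:
  targets: [0.01,0,-0.001,0,0,0,0,0.01,0,-0.0015,0,0,0,0,0.01,0,-0.0015,0,0,0,0]

```text
clock: 14.25
tcp_pos: [0.5245, 0.0533, 0.1323]
orientation: [-2.113, 0.214, 2.114]
contact_force: [-0.4, -1.6, -1.8]
grip_width: 0.0139
```

```bash
python3 f.py
```

```text
14.25 grip y box [-0.09  -0.001  0.132] F box [-0.095 -1.683 -1.839] M [-0.474  0.199 -0.153] turn to level [-0.003  0.009  0.018]
```

Request:
carry_out:
  targets: [0.01,0,-0.0003,0,0,0,0,0.01,0,-0.0005,0,0,0,0]

```text
clock: 14.5
tcp_pos: [0.5245, 0.0534, 0.1323]
orientation: [-2.113, 0.215, 2.115]
contact_force: [-0.2, -2.7, -1.4]
grip_width: 0.0144
```

```bash
python3 f.py
```

```text
14.5 grip y box [-0.09  -0.001  0.132] F box [ 0.315 -2.727 -1.358] M [-0.755  0.126 -0.194] turn to level [-0.007  0.011  0.014]
```

Request:
carry_out:
  targets: [0.01,0,-0.0006,0,0,0,0,0.01,0,-0.0006,0,0,0,0]

```text
clock: 14.75
tcp_pos: [0.5245, 0.0537, 0.1323]
orientation: [-2.112, 0.215, 2.115]
contact_force: [-0.7, -3.7, -1.3]
grip_width: 0.0141
```

```bash
python3 f.py
```

```text
14.75 grip y box [-0.09  -0.001  0.132] F box [ 0.107 -3.759 -1.318] M [-0.977  0.121 -0.282] turn to level [-0.012  0.013  0.009]
```

Request:
carry_out:
  targets: [0.01,0,-0.0008,0,0,0,0,0.01,0,-0.0008,0,0,0,0]

```text
clock: 15.0
tcp_pos: [0.5246, 0.054, 0.1322]
orientation: [-2.112, 0.217, 2.115]
contact_force: [-1.9, -4.5, -0.3]
grip_width: 0.0143
```

```bash
python3 f.py
```

```text
15.0 grip y box [-0.09  -0.     0.132] F box [-0.943 -4.81  -0.343] M [-1.223  0.11  -0.383] turn to level [-0.019  0.016  0.002]
```

Request:
carry_out:
  targets: [0.01,0,-0.0007,0,0,0,0,0.01,0,-0.0007,0,0,0,0,0.01,0,-0.0007,0,0,0,0]

```text
clock: 15.38
tcp_pos: [0.5246, 0.0543, 0.1322]
orientation: [-2.112, 0.218, 2.115]
contact_force: [-2.0, -4.3, 0.2]
grip_width: 0.0142
```

```bash
python3 f.py
```

```text
15.375 grip y box [-0.09  -0.     0.132] F box [-1.065 -4.589  0.206] M [-1.385  0.12  -0.438] turn to level [-0.024  0.018 -0.004]
```

Request:
carry_out:
  targets: [0.01,0,-0.0006,0,0,0,0,0.01,0,-0.0006,0,0,0,0,0.01,0,-0.0006,0,0,0,0,0.01,0,-0.0006,0,0,0,0]

```text
clock: 15.88
tcp_pos: [0.5246, 0.0544, 0.1322]
orientation: [-2.111, 0.219, 2.115]
contact_force: [-1.0, -4.9, 0.1]
grip_width: 0.0144
```

```bash
python3 f.py
```

```text
15.875 grip y box [-0.09  -0.     0.132] F box [-0.009 -5.01   0.058] M [-1.406  0.125 -0.46 ] turn to level [-0.032  0.02  -0.011]
```

Steady at about 5–5.5 N. I'll hold there for more than a second.

Request:
carry_out:
  targets: [0.01,0,-0.0007,0,0,0,0,0.01,0,-0.0007,0,0,0,0,0.01,0,-0.0007,0,0,0,0,0.01,0,-0.0007,0,0,0,0,0.01,0,-0.0007,0,0,0,0,0.01,0,-0.0007,0,0,0,0]

```text
clock: 16.62
tcp_pos: [0.5246, 0.0545, 0.1322]
orientation: [-2.111, 0.22, 2.115]
contact_force: [-2.6, -5.4, -0.1]
grip_width: 0.0143
```

```bash
python3 f.py
```

```text
16.625 grip y box [-0.09   0.     0.132] F box [-1.476 -5.866 -0.075] M [-1.443  0.081 -0.468] turn to level [-0.041  0.022 -0.018]
```

Request:
carry_out:
  targets: [0.01,0,-0.0006,0,0,0,0,0.01,0,-0.0006,0,0,0,0,0.01,0,-0.0006,0,0,0,0,0.01,0,-0.0006,0,0,0,0,0.01,0,-0.0006,0,0,0,0,0.01,0,-0.0006,0,0,0,0]

```text
clock: 17.38
tcp_pos: [0.5247, 0.0546, 0.1322]
orientation: [-2.111, 0.222, 2.116]
contact_force: [-2.8, -5.8, 1.3]
grip_width: 0.0142
```

```bash
python3 f.py;  python3 - <<'E'
from bench import r; import cv2
im=r.grab_frame("side"); im2=r.grab_frame("scene")
a=cv2.resize(im[140:270,250:350],None,fx=4,fy=4,interpolation=2);b=cv2.resize(im2[150:280,295:395],None,fx=4,fy=4,interpolation=2)
cv2.imwrite("pics/s5.png",cv2.hconcat([a,b]))
E
```

```text
17.375 grip y box [-0.09   0.     0.132] F box [-1.544 -6.25   1.265] M [-1.409  0.112 -0.427] turn to level [-0.049  0.025 -0.025]
```

Request:
carry_out:
  targets: [0.01,0,0.001,0,0,0,0,0.01,0,0.004,0,0,0,0,0.01,0,0.009,0,0,0,0,0.01,0,0.014,0,0,0,0,0.01,0,0.016,0,0,0,0,0.01,-0.01,0.016,0,0,0,0,0.01,-0.025,0.016,0,0,0,0,0.01,-0.04,0.016,0,0,0,0,0.01,-0.055,0.016,0,0,0,0,0.01,-0.067,0.016,0,0,0,0,0.01,-0.07,0.016,0,0,0,0,0.01,-0.07,0.016,0,0,0,0]

```text
clock: 18.98
tcp_pos: [0.5214, 0.039, 0.2022]
orientation: [-2.11, 0.222, 2.116]
contact_force: [-0.4, -0.6, -1.6]
grip_width: 0.014
```

Run:
```python
from bench import r; from h import *
np.set_printoptions(precision=4,suppress=True)
o=r.get_obs(); print(o["clock"],o["tcp_pos"],o["contact_force"])
print(rel(o,[.4906,-.3059,.1986],R.from_rotvec([-2.113,.216,2.114])))
```

```text
18.975 [0.5214 0.039  0.2022] [-0.3927 -0.6202 -1.5545]
(array([ 0.0043,  0.3438, -0.0408]), array([-0.0325,  0.0199, -0.0327]))
```

Request:
carry_out:
  targets: [0.01,0,0.015,-0.002,0,0,0,0.01,0,0.045,-0.005,0,0,0,0.01,0,0.085,-0.01,0,0,0,0.01,0,0.125,-0.015,0,0,0,0.01,0,0.165,-0.02,0,0,0,0.01,0,0.205,-0.025,0,0,0,0.01,0,0.245,-0.03,0,0,0,0.01,0,0.285,-0.035,0,0,0,0.01,0,0.32,-0.04,0,0,0,0.01,0.004,0.339,-0.041,0,0,0,0.01,0.004,0.344,-0.041,0,0,0,0.01,0.004,0.344,-0.041,-0.03,0.02,-0.03]

```text
clock: 20.48
tcp_pos: [0.4908, -0.305, 0.1986]
orientation: [-2.113, 0.214, 2.115]
contact_force: [0.9, 0.5, -1.8]
grip_width: 0.014
```

Run:
```python
from bench import r; from h import *
import cv2
np.set_printoptions(precision=4,suppress=True)
o=r.get_obs(); print(o["clock"],o["tcp_pos"],o["contact_force"])
print(rel(o,[.4906,-.3059,.0985],R.from_rotvec([-2.113,.216,2.114])))
im=r.grab_frame("side"); im2=r.grab_frame("scene"); w=r.grab_frame("wrist")
a=cv2.resize(im[90:220,275:380],None,fx=3.2,fy=3.2,interpolation=2);b=cv2.resize(im2[180:310,220:300],None,fx=3.2,fy=3.2,interpolation=2)
c=cv2.resize(im2[170:300,300:360],None,fx=3.2,fy=3.2,interpolation=2)
cv2.imwrite("pics/s6.png",cv2.hconcat([a,b,c]))
```

```text
20.475 [ 0.4908 -0.305   0.1986] [ 0.9405  0.5044 -1.807 ]
(array([ 0.1001,  0.0011, -0.0001]), array([0.0105, 0.0065, 0.008 ]))
```

View pics/s6.png

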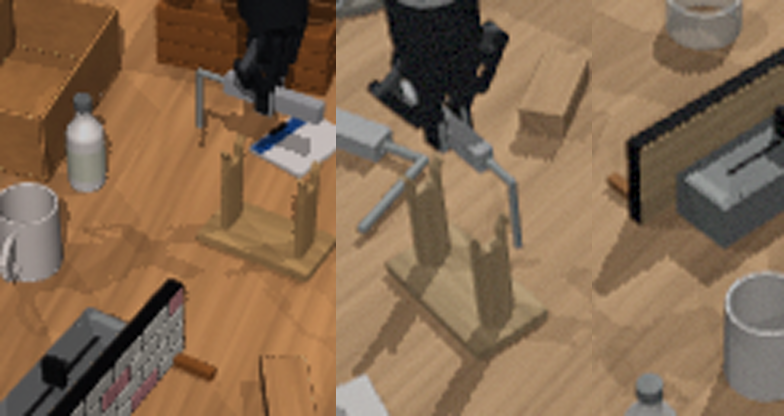

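The rod is still straight in the jaws: its tip is at side (337.5,129.4), where it was before pressing. The lever stayed in place. I'll lower the rod into the forks.

Request:
carry_out:
  targets: [0.01,0.015,0.001,0,0,0,0,0.01,0.035,0.001,0,0,0,0,0.01,0.055,0.001,0,0,0,0,0.01,0.07,0.001,0,0,0,0,0.01,0.08,0.001,0,0,0,0,0.01,0.088,0.001,0,0,0,0,0.01,0.094,0.001,0,0,0,0,0.01,0.098,0.001,0,0,0,0,0.01,0.099,0.001,0,0,0,0,0.01,0.099,0.001,0,0,0,0]

```text
clock: 21.88
tcp_pos: [0.4912, -0.3056, 0.1002]
orientation: [-2.115, 0.214, 2.114]
contact_force: [0.3, 0.1, -1.7]
grip_width: 0.0142
```

Request:
carry_out:
  targets: [0.01,0.001,0,0,0,0,0,0.01,0.0015,0,0,0,0,0,0.01,0.0015,0,0,0,0,0]

```text
clock: 22.25
tcp_pos: [0.4912, -0.3055, 0.0987]
orientation: [-2.115, 0.214, 2.114]
contact_force: [-0.5, 0.5, -1.4]
grip_width: 0.0142
```

```bash
python3 f.py
```

```text
22.25 grip y box [-0.05  -0.359  0.099] F box [-0.589  0.43  -1.443] M [ 0.021 -0.001  0.023] turn to level [ 0.006 -0.     0.011]
```

Request:
carry_out:
  targets: [0.01,0.0005,0,0,0,0,0,0.01,0.001,0,0,0,0,0,0.01,0.001,0,0,0,0,0]

```text
clock: 22.62
tcp_pos: [0.4913, -0.3056, 0.0985]
orientation: [-2.115, 0.214, 2.114]
contact_force: [-2.8, 0.8, 6.6]
grip_width: 0.0143
```

```bash
python3 f.py
```

```text
22.625 grip y box [-0.05  -0.359  0.099] F box [-2.905  0.241  6.562] M [ 0.193  0.64  -0.037] turn to level [ 0.005 -0.003  0.01 ]
```

Seated: the upward force jumped to 6.6 N at the same height as the original grasp. I'll release and rise.

Request:
carry_out:
  targets: [0.02,0,0,0,0,0,0,0.03,0,0,0,0,0,0,0.05,0,0,0,0,0,0,0.05,0,0,0,0,0,0,0.05,0,0,0,0,0,0,0.05,-0.01,0,0,0,0,0,0.05,-0.03,0,0,0,0,0,0.05,-0.06,0,0,0,0,0,0.05,-0.09,0,0,0,0,0,0.05,-0.12,0,0,0,0,0,0.05,-0.132,0,0,0,0,0,0.05,-0.132,0,0,0,0,0]

```text
clock: 24.12
tcp_pos: [0.4915, -0.3059, 0.2312]
orientation: [-2.117, 0.215, 2.113]
contact_force: [0.1, 0.2, -0.0]
grip_width: 0.0502
```

Run:
```python
from bench import r; import cv2
print(r.get_obs()["contact_force"])
im=r.grab_frame("side"); w=r.grab_frame("wrist")
a=cv2.resize(im[100:255,255:385],None,fx=3,fy=3,interpolation=2)
c=cv2.resize(w[50:305,267:367],None,fx=465/255,fy=465/255,interpolation=2)
cv2.imwrite("pics/s7.png",cv2.hconcat([a,c]))
```

```text
[ 0.06142542  0.1895706  -0.02511809]
```

View pics/s7.png

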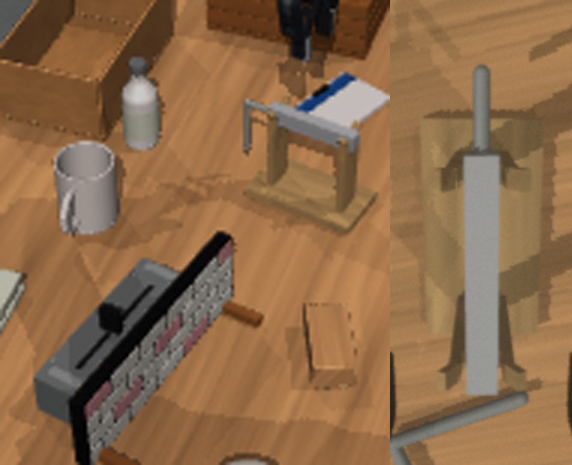

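The rod lies centred and level in both forks, as it did at the start. The lever is far along its slot, and the wall and bystanders are where they were. I'll hand in.

```bash
python3 -c "
from bench import r; print(r.hand_in(), r.get_obs()['clock'])"
```

```text
the job is handed in; nothing more can be done
the job is handed in; nothing more can be done
```

The job is done and handed in, with the clock at about 24 s of the 58 s allowed; no verdict was reported.

I took the middle-sized rod from its stand, reached over the wall and slid the lever in steps of 2 mm or less. It met its end stop at about 0.053 m. I pressed there at about 5–6 N for roughly 2 s, backed off, and laid the rod back in both forks.

**Last checks:**
- **Rod:** in the last pictures it lies level in both forks with the leg in front, about where it started. The tool released it at the height of the original grasp.
- **Lever:** it stayed at the far end of its slot after I backed off.
- **Surroundings:** the wall, mug, glue bottle and eraser look unmoved. I did not look again at the tape, paint jar and brush at the end.
- **Gripper:** it is open and well clear of the rod, with contact force near zero.

**Readings that disagreed:**
- **Pressing force:** single readings scatter by about 0.5–0.7 N, so I judged the force from the force and moment readings together. The highest force reading was 6.3 N.
- **Tip after lifting:** one measurement of the rod's tip was off by over 10 mm because I had read its shadow. Reading the same picture again agreed with the expected position.

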